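# Clip down the lid of the long roll box

### The arm

A 7-joint arm with a two-finger parallel gripper is mounted at the origin on the work surface. World frame = base frame: x ahead of the robot, y to its left, z up, the work surface at z = 0. Lengths are in m, angles in rad, forces in N, time in s.
With the tool pointing down it reaches from about 0.425 to 0.825 m from the base axis. Payload 3.6 kg.
Tool frame: the origin (TCP) lies on the centre line of the jaws, within the pads' length; the fingertips stand manip.tip_extent ahead of it and the grasp point (between the pads) lies 3 mm ahead of it (manip.tip_extent is the distance from the TCP to the fingertips, in m); z points along the fingers, y is the line along which they close (so a half turn about z gives the same grasp; the last joint's range is limited). The gripper opens to 85 mm and grips with 20 to 120 N. Pads are 22 mm wide; open, the fingers measure 114 mm over their backs; the gripper's body (76 mm by 85 mm) begins 54 mm behind the grasp point. The pads swing forward as they close: fully open they stand 13 mm farther back than shut.
Start: joints at [-1.133, 0.615, -0.013, 1.423, 0.008, 1.103, -0.04], TCP at [0.291, 0.581, 0.216] pointing down, gripper open.
Joint ranges: [-3.12, 3.12], [-0.3, 2.06], [-1.34, 1.32], [0.26, 2.42], [-1.36, 4.5], [0.01, 1.98], [-2.84, 2.84]. Speed limits (rad/s): [2.79, 2.79, 3.14, 3.14, 3.14, 3.14, 3.14].

### API

Orientations are given as [roll, pitch, yaw] about the fixed x, y, z axes, in that order (R = Rz(yaw) Ry(pitch) Rx(roll)).
In Python, from bench import manip gives the robot as it stands.
- The arm moves only by the tool step_arm, never from a script. Its argument "increments" is a list that holds one entry, the list of rows, each a list of 5 numbers: the shift along the tool's x, y, z normalised to -1 to 1, where 1 is 20 mm, then the turn about the tool's z normalised to -1 to 1, where 1 is 6 degrees, then the gripper command: -1 is shut, 1 is fully open, values between are in proportion. In form: [[[x, y, z, spin, gripper], ...]]. A call has exactly 8 rows; each row shifts and turns the commanded pose from where the row before left it, along the tool's axes as they then stand; what a row does not reach is not made up. A row lasts 1/12 s, in which the tool goes at most 41.7 mm and 7.16 degrees, less where a joint would pass 70% of its speed; a pose out of reach is approached as far as the arm can. A call with a number of a shift or a turn outside -1 to 1 is refused whole. A call with a gripper value outside its range is refused whole. The fingers move at their own pace and stop on an object; "newtons" is the grip in N (left out, the last holds). Time passes only in rows, so rows that do not move let the fingers close, or fill a call up. It gives the time, the measured TCP pose, the force, the opening and the grip force at its end, in the units of the state.
- manip.get_state(): the state, without advancing time (a new reading comes with each control period).
- manip.grab_frame(name): name is "scene" or "top"; returns a dict with "color" (384x512x3 uint8, red, green, blue), "range_z" (384x512 float32, m along the optical axis (not along the pixel's ray), 0 where there is no reading), "camera_matrix" (3x3 intrinsics, pixels), "rvec" (rotation vector, rad) and "tvec" (3), from world to camera coordinates, as OpenCV has them. Camera axes: x right, y down, z forward; pixel columns grow to the right and rows downward; lengths in m; the calibration is good to about 2 mm. A picture is of the moment at which its call begins.
- manip.job_done(): hands the job in; it is judged then, once.
The state is a dict: "t": time; "joints": joint angles; "joint_vel": joint speeds; "tau": joint torques, N m; "ee_pos": TCP position; "tool_rot": TCP orientation; "contact_force": force on the tool from outside, world axes, zero at the start; "moment": the same for the moment, N m; "gripper_width": finger opening in m; "finger_force": force on a finger pad.
Only numpy, scipy, OpenCV 4.12 (cv2) and the standard library are available. Lean on these libraries where they do the work, as an engineer would, in place of code of your own. Each camera call takes 0.05 s, during which the arm holds its last target. There are 200 camera calls.

### The job

The lid is already on the long box of bread rolls, but its three clips still stick out. Fold each of the three clips (one at each short end, one on a long side) down over the lid rim until it hangs flat against the side of the box. Leave the smaller square box and its clips untouched.

Things in the scene. Friction and masses are not known exactly. Their poses are not given: they have to be found in the camera images.
- clip_left_hinge (a point): Clip at a short end of the long box: grey plate 50 mm wide, 40 long, 4 thick, hinged on the white lid's rim. Point: mid hinge line, 4 mm outside the side, 82 mm above the counter. Axes turn with the flap: y along the hinge (level); the flap extends along -z. Folded: z up, x level outward. At any angle y x (world up) points out of the box. Start: 73 to 120 degrees from folded (90 = level).
- clip_right_hinge (a point): The same kind of clip, same axes, at the opposite short end, hinges 198 mm apart. The long box is 190 x 120 mm and 90 mm high, clear, with rolls inside and a flat white lid, on a rubber mat; it is fixed and does not shift. It stands on the left or right half of the counter, its long sides roughly across the robot's view.
- clip_far_hinge (a point): The same kind of clip, same axes, in the middle of the long side turned away from the robot. Every clip swings down about its hinge against slight friction (0.03 N m: under 5 N of push), stays where it is left, and stops upright against the box's side when folded; the box wall is then 2 mm behind it.
- square_box: Bystander to leave alone: smaller, lower box of the same materials, 120 x 120 mm, 65 mm high, fixed, on the other half of the counter; two such clips on opposite sides (its x sides) stick out up to 44 mm, up to 80 mm above the counter. Origin: centre of the underside, z up. Jam jar, mug and loaf on a board, all under 115 mm tall, stand beyond the boxes.

How it is judged:
On the way:
1. a first clip of the long box is folded down (angle between any of clip_left_hinge, clip_right_hinge, clip_far_hinge's own z axis and vertical below 0.3 rad), for 0.2 s.
At the end, for the whole second after the job is handed in: All three clips of the long box hang against its sides, each within 0.3 rad (17 degrees, about 12 mm at the free edge) of fully folded (angle between each of clip_left_hinge, clip_right_hinge, clip_far_hinge's own z axis and vertical below 0.3 rad); the robot touches nothing.
It fails at once if the square box or one of its clips is touched (more than 1 N) (contact force between any of the fingers, the arm and square_box above 1 N).
It also fails if it takes over 54 s, if anything falls off the work surface, if the arm or the gripper's body presses on something with over 40 N, if the wrist force passes 120 N, or if a joint passes its speed limit or range.

## Working session

There is one attempt and no reset: what is moved stays moved. The work goes in short steps, Python scripts to look and compute and a tool call to move; the robot and the scene stay as the last step left them, time stands still between calls to the robot, and variables do not carry over. Pictures are saved under pics/ and viewed, at most 10 in all, crops included, and the job is handed in when it is done.

Besides the shell and the picture viewer there is one more tool, called after "Request:" as name([rows], argument=value, ...), one row to a line, values as JSON. step_arm: Moves the arm, as the interface text tells. Scaled input: -1 to 1 covers 20 mm each way for a shift and 6 degrees each way for a turn. Its arguments: {"type":"object","properties":{"increments":{"type":"array","items":{"type":"array","items":{"type":"array","items":{"type":"number"}}}},"newtons":{"type":"number"}},"required":["increments"]}

```bash
mkdir -p pics; ls; python3 - <<'E'
from bench import manip
import cv2,numpy as np
print(manip.get_state(), manip.tip_extent)
for n in("scene","top"):
    f=manip.grab_frame(n); np.savez(f"{n}.npz",**f)
    cv2.imwrite(f"pics/{n}0.png",cv2.cvtColor(f["color"],cv2.COLOR_RGB2BGR))
    R=cv2.Rodrigues(f["rvec"])[0]; print(n,(-R.T@np.ravel(f["tvec"])).round(3),R.round(2).tolist(),f["camera_matrix"][0,0])
E
```

```text
pics
{'t': 0.0, 'joints': array([-1.13354986,  0.61590775, -0.0126611 ,  1.42492366,  0.00808951,
        1.1034074 , -0.04040728]), 'joint_vel': array([ 1.55153748e-03, -1.62605991e-03, -3.48572864e-04, -1.19712089e-03,
        6.98878833e-04, -1.00392290e-03, -9.34205059e-05]), 'tau': array([ 2.12809728e-04, -4.69213128e+01,  2.59296158e-01, -1.71031129e+01,
        9.97169438e-03,  9.97765252e-03, -3.32444259e-06]), 'ee_pos': array([0.29034858, 0.58063396, 0.21523731]), 'tool_rot': array([-3.13899589e+00,  3.10811437e-06,  2.67793742e+00]), 'contact_force': array([-0.53997199, -0.17672223, -0.83711854]), 'moment': array([ 0.01389376,  0.04632963, -0.0291632 ]), 'finger_force': 0.0, 'gripper_width': 0.08544600131148447} 0.022
scene [ 1.113 -0.114  0.833] [[0.19, 0.98, 0.01], [0.79, -0.15, -0.6], [-0.58, 0.12, -0.8]] 494.83030992151924
top [0.384 0.016 0.827] [[-0.11, -0.99, 0.01], [-0.97, 0.11, -0.21], [0.2, -0.03, -0.98]] 350.48656137785616
```

View pics/scene0.png

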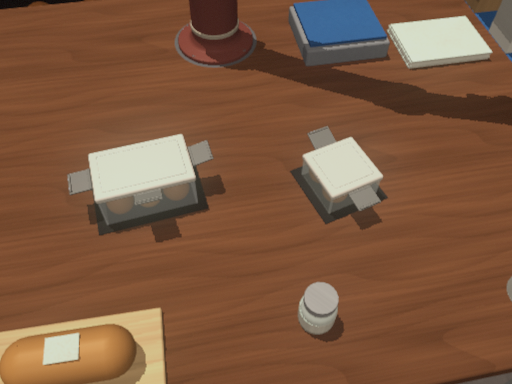

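View pics/top0.png

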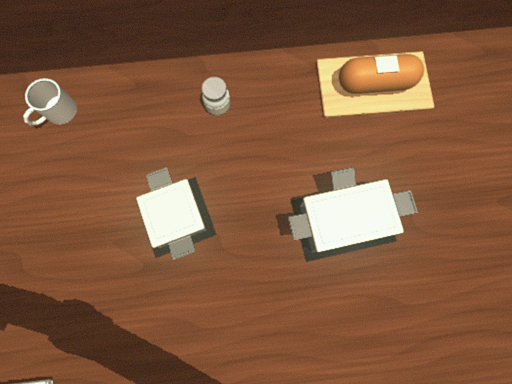

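The top view shows the long box (lid centre near pixel 352,216) with clips at (300,227), (404,203) and far (343,180). The square box is near (171,213), and the gripper is out of view at the lower left.

```bash
cat > h.py <<'E'
import cv2,numpy as np
def pts(f):
    K=f["camera_matrix"];R=cv2.Rodrigues(f["rvec"])[0];z=f["range_z"]
    v,u=np.mgrid[:z.shape[0],:z.shape[1]]
    c=np.stack([(u-K[0,2])/K[0,0]*z,(v-K[1,2])/K[1,1]*z,z],-1)
    return (c-np.ravel(f["tvec"]))@R
def box(f,u0,u1,v0,v1):
    P=pts(f);c=f["color"].astype(int)
    m=np.zeros(P.shape[:2],bool);m[v0:v1,u0:u1]=1
    lid=m&(c.min(-1)>170)&(P[...,2]>.05)
    r=cv2.minAreaRect(P[lid][:,:2].astype(np.float32)*1000)
    return P,m,lid,r
E
python3 - <<'E'
from h import *
f=np.load("top.npz");f={k:f[k] for k in f}
for nm,w in(("long",(270,430,160,270)),("sq",(120,220,160,270))):
    P,m,lid,r=box(f,*w)
    print(nm,r,np.median(P[lid][:,2]))
for nm,(u,v) in dict(L=(300,227),R=(404,203),F=(343,180),s1=(159,180),s2=(181,247)).items():
    q=P[v-13:v+14,u-13:u+14].reshape(-1,3);c=f["color"][v-13:v+14,u-13:u+14].reshape(-1,3).astype(int)
    g=(q[:,2]>.035)&(np.ptp(c,axis=1)<25)&(c.min(1)>60)&(c.min(1)<170)
    q=q[g]; print(nm,len(q),q.mean(0).round(3) if len(q) else 0,np.percentile(q,[3,97],axis=0).round(3).tolist() if len(q) else 0)
E
```

```text
long ((466.3880615234375, -139.42881774902344), (121.71299743652344, 330.182373046875), 7.79880428314209) 0.0912197842874018
sq ((467.36810302734375, 148.98333740234375), (280.1097106933594, 142.87648010253906), 30.81997299194336) 0.06597546503542523
L 277 [ 0.461 -0.095  0.087] [[0.439, -0.121, 0.058], [0.486, -0.073, 0.096]]
R 249 [ 0.489 -0.324  0.09 ] [[0.467, -0.344, 0.081], [0.512, -0.306, 0.087]]
F 240 [ 0.555 -0.198  0.098] [[0.538, -0.221, 0.084], [0.572, -0.176, 0.106]]
s1 193 [0.606 0.204 0.066] [[0.587, 0.183, 0.055], [0.628, 0.228, 0.062]]
s2 363 [0.449 0.162 0.07 ] [[0.429, 0.14, 0.059], [0.47, 0.186, 0.075]]
```

```bash
python3 - <<'E'
from h import *
f=np.load("top.npz");f={k:f[k] for k in f}
P,m,lid,_=box(f,270,430,160,270)
K=f["camera_matrix"];R=cv2.Rodrigues(f["rvec"])[0];C=-R.T@np.ravel(f["tvec"])
def ray(uv,z):
    d=np.c_[uv,np.ones(len(uv))]@np.linalg.inv(K).T@R
    return (C+d*((z-C[2])/d[:,2])[:,None])[:,:2]
n,l,s,_=cv2.connectedComponentsWithStats((lid&(P[...,2]>.08)).astype(np.uint8))
i=1+s[1:,4].argmax(); l=cv2.morphologyEx((l==i).astype(np.uint8),cv2.MORPH_OPEN,np.ones((5,5)))
uv=np.argwhere(l)[:,::-1]; r=cv2.minAreaRect((ray(uv,.09)*1000).astype(np.float32));print(r,cv2.boxPoints(r).round())
a=np.radians(r[2]); a=a if r[1][0]<r[1][1] else a-np.pi/2 
c=np.array(r[0])/1000; ex=np.array([np.cos(a),np.sin(a)]); ey=np.array([-ex[1],ex[0]])
print("yaw",a)
for nm,s in dict(L=99*ey,R=-99*ey,F=64*ex).items():
    h=c+s/1000;o=s/np.linalg.norm(s);t=np.array([-o[1],o[0]])
    D=P[...,:2]-h;d=D@o;w=D@t
    g=(d>.008)&(d<.045)&(abs(w)<.022)&(P[...,2]>.03)
    b=np.polyfit(d[g],P[...,2][g],1); print(nm,h.round(4),g.sum(),"angle from folded",90+np.degrees(np.arctan(b[0])),"z at h",b[1],"dmax",d[g].max(),"tip",(h+.04*o).round(3))
E
```

```text
((475.717529296875, -208.61941528320312), (118.48856353759766, 187.85182189941406), 6.392829895019531) [[ 406. -122.]
 [ 427. -309.]
 [ 545. -295.]
 [ 524. -109.]]
yaw 0.11157593018801427
L [ 0.4647 -0.1102] 293 angle from folded 104.35002943366814 z at h 0.08434647983789971 dmax 0.03839682071192962 tip [ 0.46 -0.07]
R [ 0.4867 -0.307 ] 298 angle from folded 90.42739464795629 z at h 0.08372281135354247 dmax 0.039627987746481325 tip [ 0.491 -0.347]
F [ 0.5393 -0.2015] 272 angle from folded 121.72586326286856 z at h 0.08418312830212972 dmax 0.03560832591844666 tip [ 0.579 -0.197]
```

Request:
step_arm([
  [[-0.7,-0.7,0,1,-1],[-0.77,-0.63,0,1,-1],[-0.83,-0.55,0,1,-1],[-0.88,-0.46,0,1,-1],[-0.93,-0.36,0,1,-1],[-0.96,-0.27,0,1,-1],[-0.99,-0.16,0,1,-1],[-1,-0.06,0,1,-1]],
], newtons=40)

```text
t: 0.77
ee_pos: [0.3401, 0.4285, 0.216]
tool_rot: [-3.141, 0.001, 1.835]
contact_force: [0.3, 0.1, -0.1]
gripper_width: 0.0003
finger_force: 0.0
```

Request:
step_arm([
  [[-1,0.4,0,0.73,-1],[-1,0.4,0,0.73,-1],[-1,0.4,0,0,-1],[-1,0.4,0,0,-1],[-1,0.4,0,0,-1],[-1,0.4,0,0,-1],[-1,0.4,0,0,-1],[-1,0.4,0,0,-1]],
])

```text
t: 1.43
ee_pos: [0.4266, 0.2797, 0.2161]
tool_rot: [-3.141, 0.0, 1.687]
contact_force: [1.1, -0.9, -0.2]
gripper_width: -0.0
finger_force: 0.0
```

Request:
step_arm([
  [[-1,0,0,0,-1],[-1,0,0,0,-1],[-1,0,0,0,-1],[-1,0,0,0,-1],[-1,0,0,0,-1],[-1,0,0,0,-1],[-1,0,0,0,-1],[-1,0,0,0,-1]],
])

```text
t: 2.1
ee_pos: [0.4447, 0.121, 0.2161]
tool_rot: [-3.141, 0.0, 1.687]
contact_force: [0.4, -0.6, 0.0]
gripper_width: -0.0001
finger_force: 0.0
```

Request:
step_arm([
  [[-1,0,0,0,-1],[-1,0,0,0,-1],[-1,0,0,0,-1],[-1,0,0,0,-1],[-1,0,0,0,-1],[-1,0,0,0,-1],[-1,0,0,0,-1],[-1,0,0,0,-1]],
])

```text
t: 2.77
ee_pos: [0.4633, -0.0378, 0.2161]
tool_rot: [-3.141, -0.0, 1.687]
contact_force: [-0.0, -0.0, 0.3]
gripper_width: 0.0001
finger_force: 0.0
```

Request:
step_arm([
  [[-0.9,-0.1,0,0,-1],[-0.9,-0.1,0,0,-1],[-0.8,-0.15,0,0,-1],[0,0,0.8,0,-1],[0,0,0.8,0,-1],[0,0,0.8,0,-1],[0,0,0.8,0,-1],[0,0,0,0,-1]],
])

```text
t: 3.43
ee_pos: [0.4603, -0.0888, 0.1497]
tool_rot: [-3.135, -0.002, 1.687]
contact_force: [-0.1, 0.1, 0.4]
gripper_width: 0.0002
finger_force: 0.0
```

```bash
python3 - <<'E'
from bench import manip
import cv2,numpy as np
a=manip.grab_frame("top")["color"][130:290,240:440];b=manip.grab_frame("scene")["color"][90:250,40:240]
print(manip.tip_extent)
cv2.imwrite("pics/c1.png",cv2.cvtColor(np.hstack([cv2.resize(a,(480,384)),cv2.resize(b,(320,384))]),cv2.COLOR_RGB2BGR))
E
```

```text
0.022
```

View pics/c1.png

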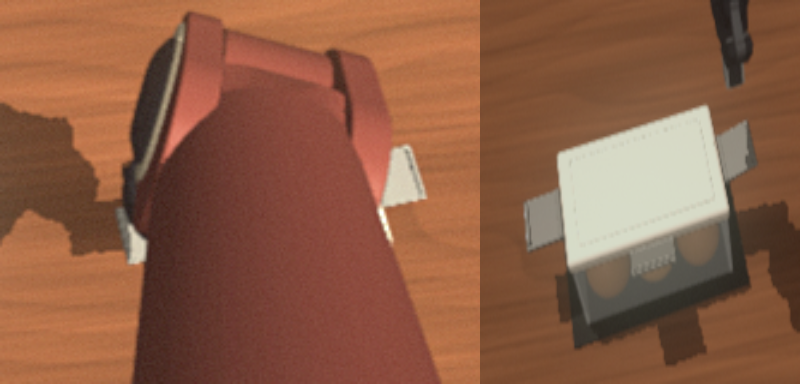

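The tip hangs above the left clip (right of crop, about 735,85); the top view is hidden by the arm. I'm descending now.

Request:
step_arm([
  [[0,0,0.6,0,-1],[0,0,0.6,0,-1],[0,0,0.6,0,-1],[0,0,0.6,0,-1],[0,0,0.6,0,-1],[0,0,0.6,0,-1],[0,0,0.6,0,-1],[0,0,0,0,-1]],
])

```text
t: 4.2
ee_pos: [0.4629, -0.0892, 0.068]
tool_rot: [-3.141, -0.0, 1.688]
contact_force: [0.3, 0.4, -0.2]
gripper_width: -0.0001
finger_force: 0.0
```

Request:
step_arm([
  [[-0.1,0,0,0,-1],[-0.1,0,0,0,-1],[-0.1,0,0,0,-1],[-0.1,0,0,0,-1],[0,0,0,0,-1],[0,0,0,0,-1],[0,0,0,0,-1],[0,0,0,0,-1]],
])

```text
t: 4.87
ee_pos: [0.4636, -0.0972, 0.0685]
tool_rot: [-3.141, -0.0, 1.687]
contact_force: [-0.2, 0.2, 0.7]
gripper_width: 0.0001
finger_force: 0.0
```

Request:
step_arm([
  [[-0.1,0,0,0,-1],[-0.1,0,0,0,-1],[0,0,0,0,-1],[0,0,0,0,-1],[0,0,0,0,-1],[0,0,0,0,-1],[0,0,0,0,-1],[0,0,0,0,-1]],
])

```text
t: 5.53
ee_pos: [0.4641, -0.1003, 0.0686]
tool_rot: [-3.141, -0.001, 1.688]
contact_force: [-0.6, 3.9, 5.4]
gripper_width: 0.0001
finger_force: 2.9
```

```bash
python3 - <<'E'
from bench import manip
import cv2,numpy as np
b=manip.grab_frame("scene")["color"][90:250,40:240]
cv2.imwrite("pics/c2.png",cv2.cvtColor(cv2.resize(b,(600,480)),cv2.COLOR_RGB2BGR))
E
```

```text
(no output)
```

View pics/c2.png

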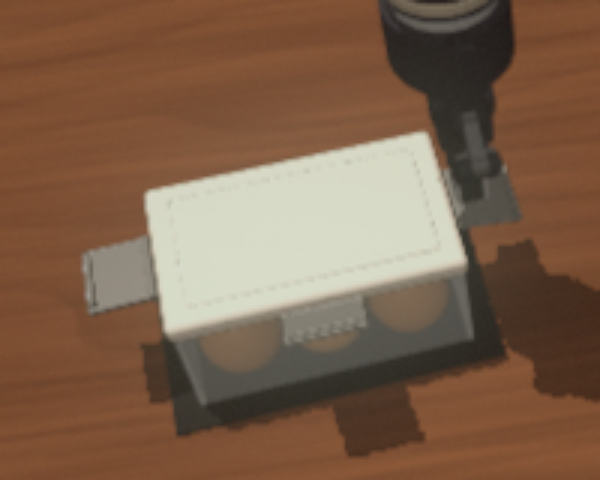

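The picture shows the left clip still out, around (490,195), with the fingertip at (470,200) resting on it. I'll check the real tip height by depth.

```bash
python3 - <<'E'
from h import *
from bench import manip
f=manip.grab_frame("scene");P=pts(f)
c=np.array([.4757,-.2086]);ex=np.array([.9938,.1113]);ey=np.array([-.1113,.9938])
A=(P[...,:2]-c)@ey;B=(P[...,:2]-c)@ex
for v in range(138,168,2):
    print(v,[(u,round(A[v,u]*1000-99),round(B[v,u]*1000),round(P[v,u,2]*1000),int(f["color"][v,u].mean())) for u in range(188,216,4)])
s=manip.get_state();print(s["ee_pos"],s["joints"],s["contact_force"])
E
```

```text
138 [(188, -3, 18, 157, 49), (192, 4, 19, 156, 49), (196, 7, 50, 187, 74), (200, 14, 49, 183, 74), (204, 48, -115, 2, 82), (208, 56, -112, 3, 82), (212, 65, -111, 0, 82)]
140 [(188, -4, 16, 149, 60), (192, 3, 18, 149, 49), (196, 6, 51, 182, 71), (200, 13, 52, 181, 80), (204, 22, 44, 170, 68), (208, 55, -106, 3, 86), (212, 64, -104, 2, 87)]
142 [(188, 11, -114, 1, 80), (192, -1, 46, 175, 71), (196, 6, 46, 173, 64), (200, 12, 56, 181, 77), (204, 19, 57, 180, 47), (208, 53, -98, 5, 88), (212, 62, -98, 2, 88)]
144 [(188, 9, -106, 3, 84), (192, -1, 44, 167, 52), (196, 4, 59, 181, 55), (200, 11, 60, 180, 76), (204, 18, 60, 178, 50), (208, 52, -94, 3, 92), (212, 61, -93, 1, 86)]
146 [(188, 8, -101, 3, 116), (192, -1, 42, 160, 53), (196, 4, 61, 178, 54), (200, 11, 61, 176, 71), (204, 17, 64, 177, 47), (208, 38, -16, 84, 119), (212, 59, -87, 1, 86)]
148 [(188, -2, -20, 87, 132), (192, -1, 36, 148, 50), (196, 3, 61, 174, 50), (200, 10, 63, 174, 58), (204, 18, 57, 164, 51), (208, 37, -12, 83, 80), (212, 58, -81, 1, 88)]
150 [(188, -3, -15, 87, 106), (192, -1, 33, 138, 53), (196, 4, 53, 159, 47)
[... 885 characters left out ...]
8, 83, 80), (212, 37, 21, 83, 79)]
162 [(188, -10, 20, 92, 210), (192, -2, 17, 86, 101), (196, 5, 19, 86, 82), (200, 13, 20, 85, 81), (204, 21, 21, 83, 79), (208, 28, 23, 83, 82), (212, 36, 26, 83, 74)]
164 [(188, -11, 25, 92, 209), (192, 5, -47, 3, 85), (196, 4, 24, 86, 83), (200, 12, 26, 85, 84), (204, 19, 26, 83, 79), (208, 27, 26, 80, 83), (212, 46, -36, 1, 82)]
166 [(188, -13, 29, 92, 209), (192, -5, 31, 91, 139), (196, 12, -41, 1, 73), (200, 20, -37, 3, 89), (204, 28, -33, 5, 89), (208, 37, -33, 1, 86), (212, 45, -30, 2, 84)]
[ 0.46407064 -0.10033865  0.06858696] [-0.00669559  0.5873667   0.25639247  2.08121702 -0.29594449  0.50756041
  0.58591615] [-0.17503779  4.0366849   4.94048246]
```

Request:
step_arm([
  [[0.5,0,-0.5,0,-1],[0,0,-0.5,0,-1],[0,0,-1,0,-1],[0,0,-1,0,-1],[0,0,0,0,-1],[0,0,0,0,-1],[0,0,0,0,-1],[0,0,0,0,-1]],
])

```text
t: 6.3
ee_pos: [0.4622, -0.0916, 0.1274]
tool_rot: [-3.14, 0.0, 1.687]
contact_force: [-0.1, -0.2, 0.5]
gripper_width: 0.0001
finger_force: 0.0
```

```bash
python3 - <<'E'
from h import *
from bench import manip
f=manip.grab_frame("scene");P=pts(f);s=manip.get_state();e=s["ee_pos"];print(e)
D=np.hypot(*(P[...,:2]-e[:2]).transpose(2,0,1))
for lo in range(60,220,8):
    g=(D<.08)&(P[...,2]>lo/1e3)&(P[...,2]<(lo+8)/1e3)&(f["color"].mean(-1)<100)
    if g.sum(): q=(P[g]-e)*1000;print(lo,g.sum(),q.min(0).round(),q.max(0).round(),np.median(q,0).round())
cv2.imwrite("pics/c3.png",cv2.cvtColor(cv2.resize(f["color"][60:220,100:300],(600,480)),cv2.COLOR_RGB2BGR))
E
```

```text
[ 0.4622896  -0.09154715  0.12742862]
60 25 [ 58. -43. -67.] [ 64. -20. -60.] [ 62. -34. -64.]
68 28 [ 58. -45. -59.] [ 64. -19. -52.] [ 62. -33. -55.]
76 127 [-26. -42. -50.] [ 65.  22. -44.] [ 12.  12. -46.]
84 32 [-19. -19. -43.] [ 36.  21. -40.] [ 13.  15. -43.]
140 7 [ 6. -8. 16.] [ 9. 11. 20.] [ 7. -3. 18.]
148 19 [ -0. -10.  21.] [15. 11. 28.] [10. -3. 25.]
156 38 [  1. -10.  29.] [15. 12. 36.] [13.  1. 31.]
164 33 [ -6. -11.  37.] [16. 12. 44.] [13.  2. 39.]
172 10 [ 8. -9. 45.] [18.  8. 51.] [15. -0. 46.]
180 1 [ 11. -11.  59.] [ 11. -11.  59.] [ 11. -11.  59.]
188 17 [ -1. -12.  61.] [33. 13. 68.] [16. -4. 64.]
196 16 [ 14. -10.  69.] [38. 16. 76.] [29. -7. 72.]
204 37 [ -8. -17.  77.] [46. 18. 84.] [18. -4. 82.]
212 55 [-12. -18.  85.] [54. 18. 92.] [18. -5. 88.]
```

View pics/c3.png

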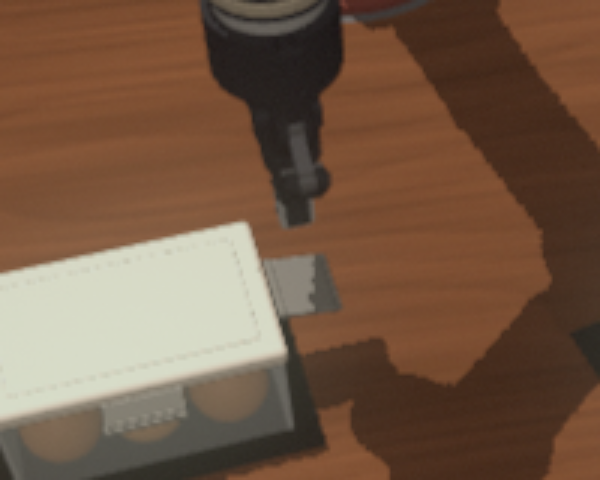

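Seen from the scene camera, the tip (295,222 in the crop) is about 17 mm above the reported TCP height instead of 22 mm below. The real height is therefore about 39 mm above what the readings suggest, and the lateral position agrees. I'll aim for reported z of about 0.03.

Request:
step_arm([
  [[0,0,0.8,0,-1],[0,0,0.8,0,-1],[0,0,0.6,0,-1],[0,0,0.6,0,-1],[0,0,0.5,0,-1],[0,0,0.5,0,-1],[0,0,0.5,0,-1],[0,0,0.4,0,-1]],
])

```text
t: 7.02
ee_pos: [0.4624, -0.091, 0.0331]
tool_rot: [-3.14, -0.001, 1.687]
contact_force: [-0.3, -0.0, 1.2]
gripper_width: -0.0002
finger_force: 0.5
```

Request:
step_arm([
  [[-0.1,0,0,0,-1],[-0.1,0,0,0,-1],[-0.1,0,0,0,-1],[-0.1,0,0,0,-1],[0,0,0,0,-1],[0,0,0,0,-1],[0,0,0,0,-1],[0,0,0,0,-1]],
])

```text
t: 7.68
ee_pos: [0.4635, -0.0983, 0.0345]
tool_rot: [-3.141, -0.002, 1.688]
contact_force: [-1.4, 5.6, -0.8]
gripper_width: -0.0
finger_force: 2.7
```

```bash
cat > k.py <<'E'
from h import *
from bench import manip
def clips(cam="scene"):
    f=manip.grab_frame(cam);P=pts(f)
    for nm,h,o in(("L",(.4647,-.1102),(-.1113,.9938)),("R",(.4867,-.307),(.1113,-.9938)),("F",(.5393,-.2015),(.9938,.1113))):
        o=np.array(o);t=np.array([-o[1],o[0]]);D=P[...,:2]-h;d=D@o;w=D@t
        g=(d>-.004)&(d<.05)&(abs(w)<.022)&(P[...,2]>.02)&(P[...,2]<.13)
        hst=np.histogram(P[...,2][g],np.arange(.02,.131,.01))[0]
        print(nm,g.sum(),"z hist 20mm..",hst.tolist(),"dmax by z",[round(float(np.percentile(d[g&(P[...,2]>z)&(P[...,2]<z+.01)],90))*1000) if n else None for n,z in zip(hst,np.arange(.02,.12,.01))])
    return f
E
python3 -c "import k;k.clips()"
```

```text
L 168 z hist 20mm.. [0, 0, 4, 11, 26, 24, 32, 5, 13, 26, 27] dmax by z [None, None, 5, 22, 21, 19, 1, 1, 11, 26]
R 411 z hist 20mm.. [0, 0, 0, 0, 0, 0, 409, 2, 0, 0, 0] dmax by z [None, None, None, None, None, None, 35, 38, None, None]
F 324 z hist 20mm.. [0, 0, 0, 0, 0, 0, 86, 126, 111, 1, 0] dmax by z [None, None, None, None, None, None, 5, 23, 36, 35]
```

Request:
step_arm([
  [[-0.1,0,0,0,-1],[0,0,0,0,-1],[0.6,0,0,0,-1],[0,0,-1,0,-1],[0,0,-1,0,-1],[0,0,-1,0,-1],[0,0,-1,0,-1],[0,0,-1,0,-1]],
])

```text
t: 8.4
ee_pos: [0.4636, -0.0916, 0.1361]
tool_rot: [3.139, 0.003, 1.685]
contact_force: [0.5, 0.7, -0.5]
gripper_width: -0.0002
finger_force: 0.0
```

```bash
python3 -c "
import k;k.clips()
print(k.manip.get_state()['ee_pos'])"
```

```text
L 64 z hist 20mm.. [0, 0, 4, 1, 2, 3, 54, 0, 0, 0, 0] dmax by z [None, None, 5, 4, -2, -2, 2, None, None, None]
R 419 z hist 20mm.. [0, 0, 0, 0, 0, 0, 418, 1, 0, 0, 0] dmax by z [None, None, None, None, None, None, 35, 0, None, None]
F 324 z hist 20mm.. [0, 1, 0, 0, 0, 0, 97, 114, 112, 0, 0] dmax by z [None, -4, None, None, None, None, 6, 22, 36, None]
[ 0.46607658 -0.09228713  0.13941602]
```

Request:
step_arm([
  [[-0.97,0.7,0,0,-1],[-0.97,0.7,0,0,-1],[-0.97,0.7,0,0,-1],[-0.97,0.7,0,0,-1],[-0.97,0.7,0,0,-1],[-0.97,0.7,0,0,-1],[0,0,0,0,-1],[0,0,0,0,-1]],
])

```text
t: 9.12
ee_pos: [0.56, -0.1985, 0.1346]
tool_rot: [3.141, 0.003, 1.684]
contact_force: [0.0, 0.2, -0.2]
gripper_width: -0.0001
finger_force: 0.0
```

Request:
step_arm([
  [[0,0.2,0.4,0,-1],[0,0,0.7,0,-1],[0,0,0.7,0,-1],[0,0,0.7,0,-1],[0,0,0.7,0,-1],[0,0,0.7,0,-1],[0,0,0.7,0,-1],[0,0,0.5,0,-1]],
])

```text
t: 9.78
ee_pos: [0.5636, -0.1937, 0.0313]
tool_rot: [-3.142, -0.0, 1.688]
contact_force: [-0.2, 0.3, 0.8]
gripper_width: 0.0002
finger_force: 0.5
```

Request:
step_arm([
  [[0,-0.1,0,0,-1],[0,-0.1,0,0,-1],[0,-0.1,0,0,-1],[0,-0.1,0,0,-1],[0,0,0,0,-1],[0,0,0,0,-1],[0,0,0,0,-1],[0,0,0,0,-1]],
])

```text
t: 10.45
ee_pos: [0.5566, -0.1956, 0.0332]
tool_rot: [3.14, 0.0, 1.687]
contact_force: [2.5, 0.8, 3.8]
gripper_width: -0.0001
finger_force: 2.3
```

```bash
python3 -c "
import k;k.clips()"
```

```text
L 61 z hist 20mm.. [0, 0, 1, 3, 2, 3, 52, 0, 0, 0, 0] dmax by z [None, None, 5, 4, -2, -2, 2, None, None, None]
R 412 z hist 20mm.. [0, 0, 0, 0, 0, 0, 411, 1, 0, 0, 0] dmax by z [None, None, None, None, None, None, 35, 36, None, None]
F 246 z hist 20mm.. [0, 0, 14, 44, 58, 22, 21, 9, 19, 34, 25] dmax by z [None, None, 10, 26, 32, 5, 4, 28, 35, 35]
```

Contact is made; I'll press a little more, then back off and rise.

Request:
step_arm([
  [[0,-0.1,0,0,-1],[0,-0.05,0,0,-1],[0,0.6,0,0,-1],[0,0,-1,0,-1],[0,0,-1,0,-1],[0,0,-1,0,-1],[0,0,-1,0,-1],[0,0,-1,0,-1]],
])

```text
t: 11.17
ee_pos: [0.562, -0.1953, 0.1321]
tool_rot: [-3.136, -0.001, 1.686]
contact_force: [0.0, -0.2, 1.1]
gripper_width: -0.0001
finger_force: 0.0
```

```bash
python3 -c "
import k;k.clips()
print(k.manip.get_state()['ee_pos'])"
```

```text
L 61 z hist 20mm.. [0, 0, 5, 0, 1, 4, 51, 0, 0, 0, 0] dmax by z [None, None, 4, None, -2, -2, 2, None, None, None]
R 420 z hist 20mm.. [0, 0, 0, 0, 0, 0, 420, 0, 0, 0, 0] dmax by z [None, None, None, None, None, None, 35, None, None, None]
F 455 z hist 20mm.. [2, 0, 49, 93, 80, 85, 131, 15, 0, 0, 0] dmax by z [-4, None, 9, 7, 5, 5, 4, -2, None, None]
[ 0.56465705 -0.19658044  0.13640245]
```

Request:
step_arm([
  [[-0.87,-0.64,0,0,-1],[-0.87,-0.64,0,0,-1],[-0.87,-0.64,0,0,-1],[-0.87,-0.64,0,0,-1],[-0.87,-0.64,0,0,-1],[-0.87,-0.64,0,0,-1],[-0.87,-0.64,0,0,-1],[0,0,0,0,-1]],
])

```text
t: 11.88
ee_pos: [0.4836, -0.3321, 0.1317]
tool_rot: [-3.135, 0.003, 1.678]
contact_force: [-0.7, -1.3, -0.0]
gripper_width: 0.0008
finger_force: 0.0
```

Request:
step_arm([
  [[0.1,0,0,0,-1],[0,0,0.7,0,-1],[0,0,0.7,0,-1],[0,0,0.7,0,-1],[0,0,0.7,0,-1],[0,0,0.8,0,-1],[0,0,0.8,0,-1],[0,0,0.7,0,-1]],
])

```text
t: 12.55
ee_pos: [0.49, -0.3232, 0.0295]
tool_rot: [-3.141, 0.0, 1.689]
contact_force: [-0.3, -0.7, 0.1]
gripper_width: 0.0001
finger_force: 0.4
```

Request:
step_arm([
  [[0.1,0,0,0,-1],[0.1,0,0,0,-1],[0.1,0,0,0,-1],[0.1,0,0,0,-1],[0,0,0,0,-1],[0,0,0,0,-1],[0,0,0,0,-1],[0,0,0,0,-1]],
])

```text
t: 13.22
ee_pos: [0.4889, -0.3211, 0.0314]
tool_rot: [3.14, 0.009, 1.685]
contact_force: [0.7, -8.8, -5.9]
gripper_width: 0.0004
finger_force: 4.7
```

Request:
step_arm([
  [[0,0,0,0,-1],[-0.6,0,0,0,-1],[-0.2,0,0,0,-1],[0,0,-1,0,-1],[0,0,-1,0,-1],[0,0,-1,0,-1],[0,0,-1,0,-1],[0,0,-1,0,-1]],
])

```text
t: 13.88
ee_pos: [0.4906, -0.3303, 0.1317]
tool_rot: [-3.141, -0.003, 1.689]
contact_force: [0.2, -0.5, 0.7]
gripper_width: -0.0001
finger_force: 0.0
```

```bash
python3 - <<'E'
import k,cv2,numpy as np
f=k.clips();print(k.manip.get_state()['ee_pos'])
cv2.imwrite("pics/c4.png",cv2.cvtColor(cv2.resize(f["color"][90:250,40:240],(600,480)),cv2.COLOR_RGB2BGR))
E
```

```text
L 60 z hist 20mm.. [0, 0, 3, 1, 2, 3, 50, 1, 0, 0, 0] dmax by z [None, None, 4, 4, -2, -2, 2, -1, None, None]
R 67 z hist 20mm.. [0, 0, 3, 0, 0, 2, 62, 0, 0, 0, 0] dmax by z [None, None, 5, None, None, -2, 2, None, None, None]
F 456 z hist 20mm.. [0, 0, 45, 101, 77, 87, 131, 15, 0, 0, 0] dmax by z [None, None, 9, 8, 6, 5, 4, -2, None, None]
[ 0.49283877 -0.33217653  0.1359455 ]
```

View pics/c4.png

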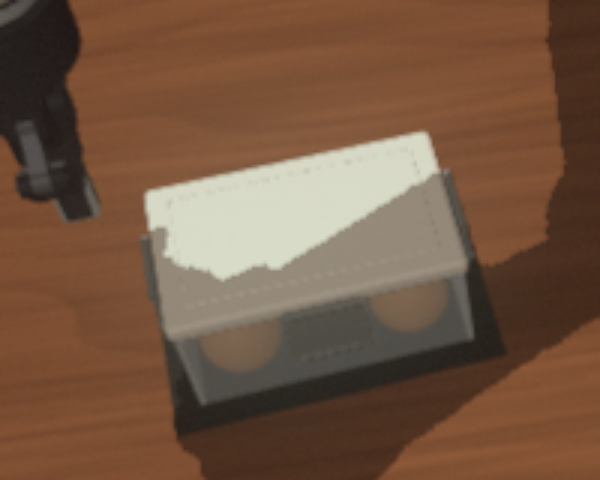

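All three clips hang against the sides: the short-end ones at (150,270) and (457,215), the far one at (335,330). The gripper is clear, so I'm handing in.

```bash
python3 -c "
from bench import manip
print(manip.job_done())"
```

```text
the job is handed in; nothing more can be done
None
```

I handed the job in at about 14 s: all three clips of the long box are folded flat against its sides as seen in the last picture, I never moved down near the square box, and no verdict came back.

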